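Put the washed citrus juicer back together

TASK

The citrus juicer has been washed and its four parts stand about the worktop beside the motor base. Put it together on the base, one part at a time and in this order: the juice bowl, with its spout lying in the gap of the base's collar; the strainer, over the neck in the bowl; the small cone, on the spindle; and the large cone, over the small one. Every part must be right way up, fully down and level, and the lemon and the lime stay where they are.

Things in the scene. Friction and masses are not known exactly. Their poses are not given: they have to be found in the camera images.
- juicer_base: White round motor base, grey deck, 146 mm across, fixed. Origin: centre of underside, z up. Flat deck at z = 95 mm; on it a thin collar, inner radius 62, outer 66, up to z = 107, with one 34 mm gap at the base's -x side (its front, facing the robot within 30 degrees). Steel spindle on the axis, radius 5, top at z = 177, last 8 mm tapered. The bowl seats on the deck inside the collar.
- juice_bowl: White bowl, upright, rim 143 mm across and 44 high, foot 108 across. Origin: centre of underside, z up. Grip by the hollow neck on its axis: 26 mm wide, bore radius 9.5, top z = 62 (wall inner radius 63 at z = 33). Shoulder round the neck z = 18, to radius 30. Spout 18 wide along -x to 88 from the axis, z 2 to 15. Seated: base z = 95, its -x along the base's -x (6 degrees either way fits).
- strainer: Flat slotted steel disc 108 mm across, outer lip 5 high, with a tall open hub in the middle, standing hub up. Origin: centre of underside, z up. Grip the hub: outer radius 24 (48 mm wide), inner radius 20, top z = 30. In place the hub surrounds the bowl's neck and the disc rests on the bowl's shoulder: origin at base z = 113 (bowl z = 18).
- small_cone: Small white ribbed juicing cone, tip up: 42 mm across, 50 high, upright sides for the lowest 22 mm (grip there, 42 to 44 wide), then tapering. Origin: centre of underside, z up. A bore in its underside, radius 9, 22 deep, takes the spindle. In place it rests on top of the bowl's neck, on the base's axis, origin at base z = 157.
- large_cone: Large white ribbed juicing cone, hollow, tip up: 62 mm across, 70 high, upright sides for the lowest 30 mm (grip there, 62 to 64 wide), then tapering. Origin: centre of underside, z up. Its cavity, radius 25 for 32 mm, then radius 14 to 52 deep, slips over the small cone and sits on its flank: origin on the base's axis at about base z = 162.
- lemon: Yellow lemon, 74x59x57 mm, lying on the worktop beyond the parts; leave alone. Origin: centre of its underside.
- lime: Green lime, 56x44x44 mm, lying on the worktop; leave alone. Origin: centre of its underside.
There are look-alikes about, which are no part of the job. What is shaped like the small_cone but blue or red is not meant.

How it is judged:
By the outcome, as a careful person would: the job done as asked, in the order asked, and still so for the second after the job is handed in, with the robot touching nothing.
It also fails if it takes over 115 s, if anything falls off the work surface, if the arm or the gripper's body presses on something with over 40 N, if the wrist force passes 120 N, or if a joint passes its speed limit or range.

ROBOT

A 6-joint arm with a two-finger parallel gripper is mounted at the origin on the work surface; the furniture and walls round the work are solid. World frame = base frame: x ahead of the robot, y to its left, z up, the work surface at z = 0. Lengths are in m, angles in rad, forces in N, time in s.
With the tool pointing down it reaches from about 0.3 to 0.875 m from the base axis. Payload 6.4 kg.
Tool frame: the origin (TCP) lies between the finger pads; the fingertips stand 25 mm ahead of it and the grasp point (between the pads) lies 6 mm ahead of it; z points along the fingers, y is the line along which they close (so a half turn about z gives the same grasp; the last joint's range is limited). The gripper opens to 85 mm and grips with 20 to 120 N. Pads are 22 mm wide; open, the fingers measure 114 mm over their backs; the gripper's body (76 mm by 85 mm) begins 54 mm behind the grasp point. The pads swing forward as they close: fully open they stand 13 mm farther back than shut.
Start: joints at [-1.456, 0.181, 1.607, -0, 1.354, -0.206], TCP at [0.181, -0.546, 0.256] pointing down, gripper open.
Joint ranges: [-2.99, 2.99], [-0.89, 2.07], [0.3, 2.58], [-1.14, 4.28], [0, 2.63], [-3.12, 3.12]. Speed limits (rad/s): [2.57, 2.57, 3.01, 3.14, 3.14, 3.14].

INTERFACE

Orientations are given as a unit quaternion [w, x, y, z].
In Python, from bench import ctrl gives the robot as it stands.
- The arm moves only by the tool servo_tool, never from a script. Its argument "series" is text: rows parted by semicolons, each of 7 numbers parted by spaces: the gripper command: -1 is fully open, 1 is shut, values between are in proportion, then the shift along the tool's x, y, z in m, then the turn, a rotation vector about the tool's x, y, z in degrees. A call has 1 to 12 rows; each row is the pose to reach, as a shift and turn from the pose commanded when the call began, along the tool's axes at that moment; what a row does not reach only later rows make up. A row lasts 1/12 s, in which the tool goes at most 41.7 mm and 7.16 degrees, less where a joint would pass 70% of its speed; a pose out of reach is approached as far as the arm can. A call with a gripper value outside its range is refused whole. The fingers move at their own pace and stop on an object; the grip force is fixed at half the most. Time passes only in rows, so rows that repeat a pose let the fingers close. It gives the time, the measured TCP pose, the force, the opening and the grip force at its end, in the units of the state.
- ctrl.get_obs(): the state, without advancing time (a new reading comes with each control period).
- ctrl.camera(name): name is "scene" or "side" or "wrist"; returns a dict with "img" (384x512x3 uint8, red, green, blue), "z_map" (384x512 float32, m along the optical axis (not along the pixel's ray), 0 where there is no reading), "fovy" (degrees; the focal length in pixels is half the picture's height over the tangent of half this angle, whatever the lens; pixels are square), "cx", "cy" (the principal point, pixels), "k1" (the pictures are not rectified: a ray, as slopes to the right and down, at radius r is drawn at 1 + k1 r^2 times it, then the intrinsics apply), "extrinsics" (4x4, takes a point from camera to world coordinates); the wrist camera has in their place "T_tool_cam" (4x4, takes a point from camera to tool coordinates, whose origin is the TCP and whose axes are the flange's). Camera axes: x right, y down, z forward; pixel columns grow to the right and rows downward; lengths in m; the calibration is good to about 2 mm. A picture is of the moment at which its call begins: read the wrist's pose just before it.
- ctrl.hand_in(): hands the job in; it is judged then, once.
The state is a dict: "time_s": time; "q": joint angles; "dq": joint speeds; "joint_efforts": joint torques, N m; "eef_pos": TCP position; "eef_rot": TCP orientation; "wrist_force": force on the tool from outside, world axes, zero at the start; "torque": the same for the moment, N m; "opening": opening from 0.0 (shut) to 1.0 (fully open); "grasp_force": force on a finger pad.
Only numpy, scipy, OpenCV 4.12 (cv2) and the standard library are available. Lean on these libraries where they do the work, as an engineer would, in place of code of your own. Each camera call takes 0.05 s, during which the arm holds its last target. There are 200 camera calls.

## Working session

There is one attempt and no reset: what is moved stays moved. The work goes in short steps, Python scripts to look and compute and a tool call to move; the robot and the scene stay as the last step left them, time stands still between calls to the robot, and variables do not carry over. Pictures are saved under pics/ and viewed, at most 17 in all, crops included, and the job is handed in when it is done.

Besides the shell and the picture viewer there is one more tool, called after ">>>" by a JSON object that holds its "op" and its "data". servo_tool: Moves the arm, as the interface text tells. Its arguments: {"type":"object","properties":{"series":{"type":"string"}},"required":["series"]}

```bash
mkdir -p pics; ls
cat > h.py <<'E'
import numpy as np, cv2
from bench import ctrl
from scipy.spatial.transform import Rotation as R
def shot(name):
    o=ctrl.get_obs(); c=ctrl.camera(name)
    if 'extrinsics' in c: T=np.array(c['extrinsics'])
    else:
        q=o['eef_rot']; W=np.eye(4); W[:3,:3]=R.from_quat([q[1],q[2],q[3],q[0]]).as_matrix(); W[:3,3]=o['eef_pos']
        T=W@np.array(c['T_tool_cam'])
    c['T']=T; return c
def points(c):
    z=c['z_map']; h,w=z.shape; f=h/2/np.tan(np.radians(c['fovy'])/2)
    K=np.array([[f,0,c['cx']],[0,f,c['cy']],[0,0,1.]])
    v,u=np.mgrid[:h,:w]; p=np.stack([u.ravel(),v.ravel()],1).astype(np.float64)[:,None]
    s=cv2.undistortPoints(p,K,np.array([c['k1'],0,0,0.]))[:,0].reshape(h,w,2)
    P=np.dstack([s[...,0]*z,s[...,1]*z,z])@c['T'][:3,:3].T+c['T'][:3,3]
    P[z==0]=np.nan; return P
def save(c,n,box=None,k=1):
    im=c['img'][...,::-1]
    if box: im=im[box[1]:box[3],box[0]:box[2]]
    cv2.imwrite('pics/'+n+'.png',cv2.resize(im,None,fx=k,fy=k,interpolation=cv2.INTER_CUBIC))
def circ(p):
    A=np.c_[2*p,np.ones(len(p))]; s=np.linalg.lstsq(A,(p**2).sum(1),rcond=None)[0]
    return s[0],s[1],np.sqrt(s[2]+s[0]**2+s[1]**2)
E
python3 - <<'E'
from h import *
a=shot('scene');b=shot('side')
im=np.vstack([a['img'],b['img']])
save(a,'scene0',k=1.5);save(b,'side0',k=1.5)
np.savez('s0.npz',P=points(a),img=a['img'],P2=points(b),img2=b['img'])
print(ctrl.get_obs())
print(a['T'],b['T'],a['fovy'])
E
```

```text
pics
{'time_s': 0.1, 'q': array([-1.45628205e+00,  1.81471637e-01,  1.60789358e+00, -6.42454291e-07,
        1.35382365e+00, -2.06263763e-01]), 'dq': array([-0.0001668 , -0.00133103, -0.00245778, -0.00152066,  0.00128159,
        0.00057891]), 'joint_efforts': array([ 4.71045932e-04, -4.45878983e+01, -3.52234948e+01, -1.50511628e-04,
        4.20415614e-03,  6.82778045e-05]), 'eef_pos': array([ 0.18128315, -0.54519283,  0.25547845]), 'eef_rot': array([-7.97282643e-04,  9.87164905e-01,  1.59702262e-01,  3.62868460e-05]), 'wrist_force': array([ 0.55802883,  0.04978999, -0.10494654]), 'torque': array([-0.03675593, -0.05825523,  0.04538503]), 'grasp_force': 0.0, 'opening': 0.9977197613003871}
[[ 0.84372231 -0.29948302  0.44546894  0.0860946 ]
 [-0.53667444 -0.45419206  0.71111892 -0.92943689]
 [-0.01063959 -0.83905869 -0.54393686  0.6155412 ]
 [ 0.          0.          0.          1.        ]] [[ 0.98246627 -0.11257433  0.14861713  0.40865713]
 [-0.18624249 -0.62931308  0.75450565 -0.88120003]
 [ 0.00858874 -0.76895518 -0.639245    0.64594429]
 [ 0.          0.          0.          1.        ]] 48.36782994188428
```

View pics/scene0.png

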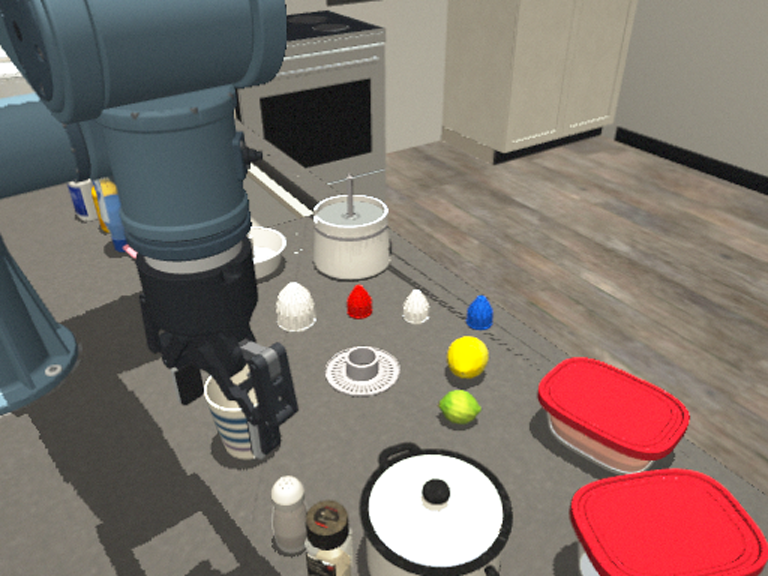

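View pics/side0.png

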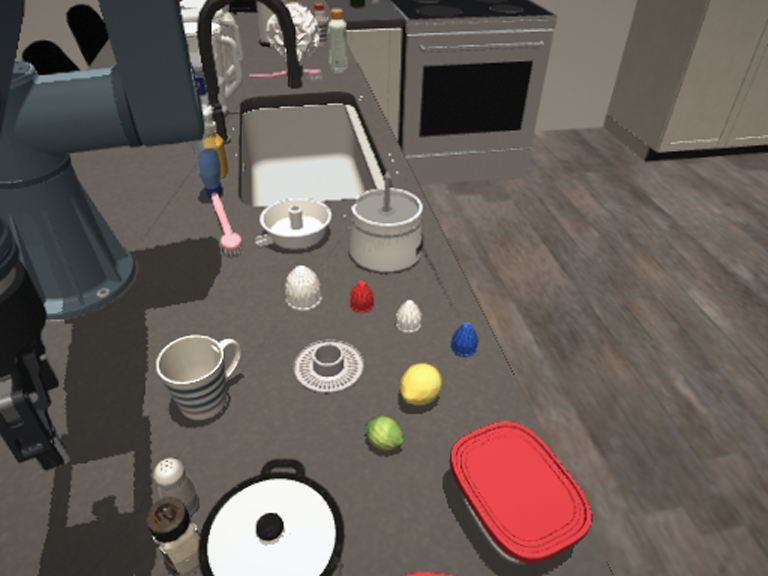

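The side view (1.5x) shows the bowl at (295,222) with its spout to the left at (263,240). The base is at (386,230), the large cone at (303,287), the strainer at (328,363) and the white small cone at (408,315). There are three small-cone shapes: red (361,296), blue (465,339) and white (408,315). White is the one described, and I'll confirm it in a crop.

Run:
```python
from h import *
d=np.load('s0.npz');P=d['P2']
def reg(x0,y0,x1,y1):
    p=P[int(y0/1.5):int(y1/1.5),int(x0/1.5):int(x1/1.5)].reshape(-1,3); return p[np.isfinite(p[:,0])]
def mec(p,lo,hi):
    q=p[(p[:,2]>lo)&(p[:,2]<hi)][:,:2]
    (x,y),r=cv2.minEnclosingCircle(q.astype(np.float32)); return np.round([x,y,r,len(q)],4)
def rob(p,lo,hi):
    q=p[(p[:,2]>lo)&(p[:,2]<hi)][:,:2]; return np.round(circ(q),4)
b=reg(250,190,335,260); print('bowl rim',mec(b,.038,.046),'neck',mec(b,.055,.066), b[:,2].max())
g=reg(340,170,430,280); print('base deck/collar',mec(g,.100,.112),'spindle',mec(g,.125,.2),'side',rob(g,.02,.08),g[:,2].max())
l=reg(275,255,330,315); print('large',rob(l,.004,.03),l[l[:,2].argmax()])
s=reg(385,290,430,340); print('small',rob(s,.004,.022),s[s[:,2].argmax()])
t=reg(285,325,370,400); print('strainer hub',mec(t,.024,.034),'disc',mec(t,.003,.009),t[:,2].max())
for n,r in (('red',(345,270,380,320)),('blue',(445,315,485,365)),('lemon',(398,360,444,408)),('lime',(362,412,406,458)),('mug',(150,325,245,425))):
    q=reg(*r); print(n,np.round(np.median(q[q[:,2]>.012],0),3),q[:,2].max())
sp=b[(b[:,2]>.005)&(b[:,2]<.02)]
c=mec(b,.038,.046)[:2]; rr=np.hypot(*(sp[:,:2]-c).T); w=sp[rr>.075]; print('spout',w[:,:2].mean(0),len(w))
im=d['img2'][100:260,160:340,::-1]; cv2.imwrite('pics/crop1.png',cv2.resize(im,None,fx=4,fy=3.75,interpolation=cv2.INTER_CUBIC)[:600,:800])
```

```text
bowl rim [4.263e-01 7.550e-02 7.280e-02 2.450e+02] neck [4.264e-01 7.400e-02 1.340e-02 4.000e+01] 0.06572134241909289
base deck/collar [ 5.943e-01 -1.820e-02  6.930e-02  3.210e+02] spindle [ 5.946e-01 -2.060e-02  5.300e-03  6.800e+01] side [ 0.5945 -0.0193  0.0683] 0.1785651404813457
large [ 0.424  -0.0958  0.0636] [ 0.41981674 -0.13466796  0.07274636]
small [ 0.5968 -0.2148  0.0349] [ 0.5938992  -0.23590167  0.05502749]
strainer hub [ 4.459e-01 -3.019e-01  2.520e-02  1.460e+02] disc [ 4.588e-01 -2.922e-01  9.300e-02  4.130e+02] 0.03270280249629154
red [ 0.52  -0.178  0.03 ] 0.05358925114242796
blue [ 0.663 -0.31   0.031] 0.05315668886306335
lemon [ 0.567 -0.401  0.047] 0.059918084202364774
lime [ 0.503 -0.463  0.035] 0.044822175598127845
mug [ 0.259 -0.323  0.066] 0.09895716489163653
spout [0.35043272 0.04632136] 23
```

View pics/crop1.png

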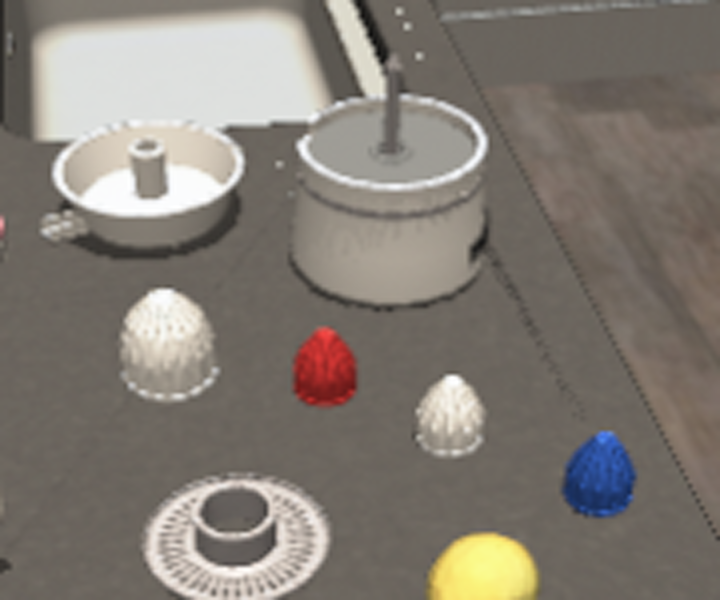

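White cone confirmed at crop (450,415). It is white, has the right size, and red and blue are excluded. Next I need the wrist-camera geometry and the move numbers.

```bash
cat >> h.py <<'E'
def go(x,y,z,yaw=None):
    o=ctrl.get_obs(); q=o['eef_rot']; M=R.from_quat([q[1],q[2],q[3],q[0]]).as_matrix()
    cy=np.degrees(np.arctan2(M[1,0],M[0,0])); c,s=np.cos(np.radians(cy)),np.sin(np.radians(cy))
    d=np.array([x,y,z])-o['eef_pos']
    print('t',round(o['time_s'],2),'at',np.round(o['eef_pos'],4),'yaw',round(cy,2),'tilt',np.round(M[:2,2],4),'F',np.round(o['wrist_force'],1),'op',round(o['opening'],3),'gf',round(o['grasp_force'],1))
    print('shift mm',np.round([1e3*(d[0]*c+d[1]*s),1e3*(d[0]*s-d[1]*c),-1e3*d[2]],1),'turn',None if yaw is None else round(cy-yaw,2))
E
python3 - <<'E'
from h import *
c=ctrl.camera('wrist'); print(np.round(c['T_tool_cam'],3),c['fovy'])
go(.45,.02,.36)
E
```

```text
[[ 0.    -0.966 -0.26   0.066]
 [ 1.     0.     0.001  0.   ]
 [-0.001 -0.26   0.966 -0.118]
 [ 0.     0.     0.     1.   ]] 67.61292635052062
t 0.15 at [ 0.1813 -0.5453  0.2556] yaw 18.38 tilt [-0.0002  0.0013] F [-0.3  0.3 -1.2] op 1.001 gf 0.0
shift mm [ 433.2 -451.7 -104.4] turn None
```

>>> {"op": "servo_tool", "data": {"series": "-1 0.25 -0.215 -0.1 0 0 0;-1 0.25 -0.215 -0.1 0 0 0;-1 0.25 -0.215 -0.1 0 0 0;-1 0.25 -0.215 -0.1 0 0 0;-1 0.25 -0.215 -0.1 0 0 0;-1 0.25 -0.215 -0.1 0 0 0;-1 0.5 -0.43 -0.1 0 0 0;-1 0.5 -0.43 -0.1 0 0 0;-1 0.5 -0.43 -0.1 0 0 0;-1 0.5 -0.43 -0.1 0 0 0;-1 0.5 -0.43 -0.1 0 0 0;-1 0.5 -0.43 -0.1 0 0 0"}}

```text
time_s: 1.15
eef_pos: [0.4329, -0.1244, 0.3453]
eef_rot: [0.0, 0.987, 0.16, 0.0]
wrist_force: [0.7, -1.3, -0.3]
opening: 1.0
grasp_force: 0.0
```

>>> {"op": "servo_tool", "data": {"series": "-1 0 0 0 0 0 0;-1 0 0 0 0 0 0;-1 0 0 0 0 0 0;-1 0 0 0 0 0 0"}}

```text
time_s: 1.48
eef_pos: [0.4319, -0.1274, 0.3448]
eef_rot: [-0.0, 0.987, 0.159, -0.0]
wrist_force: [0.1, -0.7, 0.3]
opening: 0.997
grasp_force: 0.0
```

Run:
```python
from h import *
go(.5,.02,.36)
c=shot('wrist'); save(c,'w1',k=1.5); np.savez('w1.npz',P=points(c),img=c['img'])
```

```text
t 1.48 at [ 0.4319 -0.1274  0.3448] yaw 18.29 tilt [-0.0008 -0.    ] F [ 0.1 -0.7  0.3] op 0.997 gf 0.0
shift mm [ 110.9 -118.6  -15.2] turn None
```

View pics/w1.png

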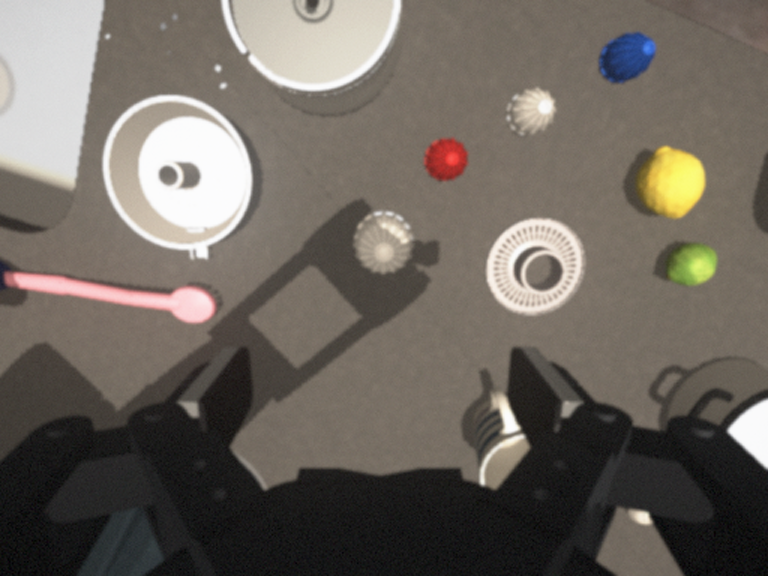

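The wrist view shows the bowl at (178,172) with its spout toward (200,252). The base collar has a break near (247,50), the strainer hub is at (540,268), the small cone at (530,110) and the large cone at (384,242). I'll fit all of these from the depth data.

Run:
```python
from h import *
d=np.load('w1.npz');P=d['P'];im=d['img'].astype(int)
def reg(x0,y0,x1,y1):
    p=P[int(y0/1.5):int(y1/1.5),int(x0/1.5):int(x1/1.5)].reshape(-1,3); return p[np.isfinite(p[:,0])]
def mec(p,lo,hi):
    q=p[(p[:,2]>lo)&(p[:,2]<hi)][:,:2]
    if len(q)<5: return 'none'
    (x,y),r=cv2.minEnclosingCircle(q.astype(np.float32)); return np.round([x,y,r,len(q)],4)
b=reg(95,85,260,265); print('bowl rim',mec(b,.040,.049),'neck',mec(b,.056,.07))
c=mec(b,.040,.049)[:2]
sp=b[(b[:,2]>.007)&(b[:,2]<.022)];rr=np.hypot(*(sp[:,:2]-c).T); w=sp[(rr>.075)&(rr<.095)]; a=w[:,:2].mean(0)-c; print('spout yaw',np.degrees(np.arctan2(-a[1],-a[0])),len(w))
l=reg(345,205,420,280); print('large',mec(l,.008,.08))
s=reg(495,80,560,140); print('small',mec(s,.008,.06))
t=reg(480,210,590,320); print('hub',mec(t,.026,.036),'disc',mec(t,.004,.009))
g=reg(210,0,410,130);col=g[(g[:,2]>.102)&(g[:,2]<.115)]; print('col',circ(col[:,:2]),len(col), 'spindle', mec(g,.13,.2))
bc=np.array([.5945,-.0195]); v=col[:,:2]-bc; th=np.degrees(np.arctan2(v[:,1],v[:,0]))%360
h,_=np.histogram(th,72,(0,360)); print([(5*i,int(n)) for i,n in enumerate(h)])
```

```text
bowl rim [4.277e-01 7.430e-02 7.220e-02 1.434e+03] neck [4.273e-01 7.390e-02 1.370e-02 1.830e+02]
spout yaw 19.54611426361803 49
large [ 4.230e-01 -1.346e-01  3.060e-02  1.210e+03]
small [ 5.919e-01 -2.317e-01  2.130e-02  7.120e+02]
hub [ 4.472e-01 -3.025e-01  2.460e-02  2.550e+02] disc [ 4.472e-01 -3.030e-01  5.470e-02  2.950e+02]
col (np.float64(0.590928906426874), np.float64(-0.02159789684351293), np.float64(0.05994704318633946)) 670 spindle none
[(0, 0), (5, 0), (10, 0), (15, 0), (20, 0), (25, 0), (30, 0), (35, 0), (40, 0), (45, 0), (50, 0), (55, 0), (60, 0), (65, 0), (70, 0), (75, 0), (80, 0), (85, 0), (90, 0), (95, 0), (100, 0), (105, 5), (110, 26), (115, 25), (120, 19), (125, 21), (130, 23), (135, 23), (140, 22), (145, 2), (150, 0), (155, 1), (160, 1), (165, 0), (170, 7), (175, 19), (180, 22), (185, 22), (190, 22), (195, 25), (200, 23), (205, 23), (210, 23), (215, 23), (220, 23), (225, 24), (230, 22), (235, 20), (240, 23), (245, 24), (250, 23), (255, 23), (260, 24), (265, 22), (270, 19), (275, 21), (280, 21), (285, 4), (290, 0), (295, 0), (300, 0), (305, 0), (310, 0), (315, 0), (320, 0), (325, 0), (330, 0), (335, 0), (340, 0), (345, 0), (350, 0), (355, 0)]
```

>>> {"op": "servo_tool", "data": {"series": "-0.2 0.059 -0.193 0.18 0 0 0;-0.2 0.059 -0.193 0.18 0 0 0;-0.2 0.059 -0.193 0.18 0 0 0;-0.2 0.059 -0.193 0.18 0 0 0;-0.2 0.059 -0.193 0.18 0 0 0;-0.2 0.059 -0.193 0.18 0 0 0;-0.2 0.059 -0.193 0.18 0 0 0;-0.2 0.059 -0.193 0.18 0 0 0;-0.2 0.059 -0.193 0.18 0 0 0;-0.2 0.059 -0.193 0.18 0 0 0;-0.2 0.059 -0.193 0.18 0 0 0"}}

```text
time_s: 2.45
eef_pos: [0.4289, 0.0737, 0.1665]
eef_rot: [0.001, 0.987, 0.159, 0.001]
wrist_force: [-0.4, -0.1, -0.2]
opening: 0.601
grasp_force: 0.0
```

Run:
```python
from h import *
go(.4275,.0741,.055,19.5)
```

```text
t 2.45 at [0.4289 0.0737 0.1665] yaw 18.24 tilt [ 0.0026 -0.0006] F [-0.4 -0.1 -0.2] op 0.601 gf 0.0
shift mm [ -1.2  -0.8 111.5] turn -1.26
```

>>> {"op": "servo_tool", "data": {"series": "-0.2 -0.001 -0.001 0.03 0 0 0;-0.2 -0.001 -0.001 0.06 0 0 0;-0.2 -0.001 -0.001 0.085 0 0 0;-0.2 -0.001 -0.001 0.1 0 0 0;-0.2 -0.001 -0.001 0.11 0 0 0;-0.2 -0.001 -0.001 0.112 0 0 0;-0.2 -0.001 -0.001 0.112 0 0 0;1 -0.001 -0.001 0.112 0 0 0;1 -0.001 -0.001 0.112 0 0 0;1 -0.001 -0.001 0.112 0 0 0;1 -0.001 -0.001 0.112 0 0 0;1 -0.001 -0.001 0.112 0 0 0"}}

```text
time_s: 3.45
eef_pos: [0.4277, 0.0757, 0.0546]
eef_rot: [0.001, 0.987, 0.16, 0.001]
wrist_force: [-0.7, -1.9, 7.3]
opening: 0.29
grasp_force: 59.5
```

>>> {"op": "servo_tool", "data": {"series": "1 0 0 0 0 0 0;1 0 0 0 0 0 0;1 0 0 0 0 0 0;1 0 0 -0.03 0 0 0;1 0 0 -0.06 0 0 0;1 0 0 -0.09 0 0 0;1 0 0 -0.12 0 0 0;1 0 0 -0.15 0 0 0;1 0 0 -0.18 0 0 0;1 0 0 -0.2 0 0 0;1 0 0 -0.21 0 0 0;1 0 0 -0.21 0 0 0"}}

```text
time_s: 4.45
eef_pos: [0.4275, 0.076, 0.2656]
eef_rot: [0.001, 0.987, 0.16, 0.003]
wrist_force: [0.9, -0.2, -1.4]
opening: 0.29
grasp_force: 59.9
```

Run:
```python
from h import *
go(.5945,-.019,.265,-21.5)
c=shot('wrist'); save(c,'w2',k=1.2)
P=points(c); np.savez('w2.npz',P=P)
```

```text
t 4.45 at [0.4275 0.076  0.2656] yaw 18.4 tilt [ 0.0051 -0.0005] F [ 0.9 -0.2 -1.4] op 0.29 gf 59.9
shift mm [128.5 142.8   0.6] turn 39.9
```

View pics/w2.png

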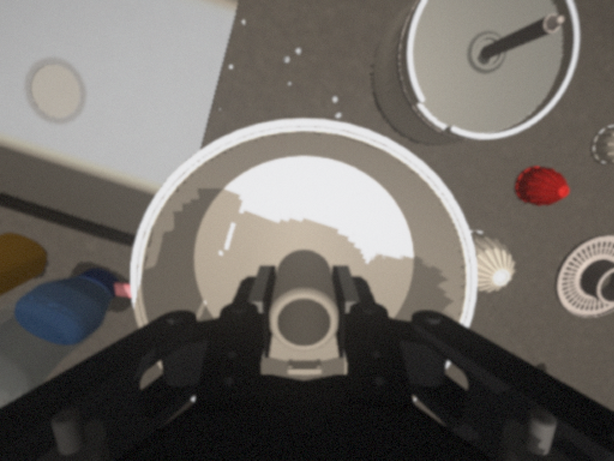

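The bowl is held level by its neck at (303,320). The collar, with its gap near (435,115), and the spindle tip at (555,20) are both in view, so I'll fit them.

Run:
```python
from h import *
P=np.load('w2.npz')['P']
g=P[0:125,325:500].reshape(-1,3); g=g[np.isfinite(g[:,0])]
t=g[(g[:,2]>.155)&(g[:,2]<.19)]; print('tip',np.round(np.median(t,0),4),len(t), t[:,2].max())
col=g[(g[:,2]>.104)&(g[:,2]<.115)]; print(circ(col[:,:2]),len(col)); (x,y),r=cv2.minEnclosingCircle(col[:,:2].astype(np.float32)); print(x,y,r)
for bc in ([.5945,-.0195],[x,y]):
    v=col[:,:2]-bc; th=np.sort(np.degrees(np.arctan2(v[:,1],v[:,0]))%360)
    th=th[(th>90)&(th<270)]; i=np.argsort(np.diff(th))[-2:]; print([(th[k],th[k+1]) for k in i])
```

```text
tip [ 0.5939 -0.0173  0.1692] 394 0.17873950935435332
(np.float64(0.5944182442777929), np.float64(-0.0201634558952129), np.float64(0.062070859776884264)) 1600
0.5969341397285461 -0.019767602905631065 0.06740088015794754
[(np.float64(162.7477047778214), np.float64(167.39683920042023)), (np.float64(158.05441509445288), np.float64(162.7477047778214))]
[(np.float64(165.06252762708954), np.float64(167.63841856561953)), (np.float64(149.86571731510045), np.float64(153.3516692994124))]
```

>>> {"op": "servo_tool", "data": {"series": "1 0.13 0.143 0 0 0 40;1 0.13 0.143 0 0 0 40;1 0.13 0.143 0 0 0 40;1 0.13 0.143 0 0 0 40;1 0.13 0.143 0 0 0 40;1 0.13 0.143 0 0 0 40;1 0.13 0.143 0 0 0 40;1 0.13 0.143 0 0 0 40;1 0.13 0.143 0 0 0 40;1 0.13 0.143 0 0 0 40;1 0.13 0.143 0 0 0 40"}}

```text
time_s: 5.42
eef_pos: [0.5943, -0.0182, 0.2632]
eef_rot: [-0.0, 0.982, -0.187, 0.0]
wrist_force: [0.3, 0.0, -2.0]
opening: 0.292
grasp_force: 59.8
```

Run:
```python
from h import *
go(.5945,-.0190,.150,-21.8)
c=shot('side'); P=points(c); save(c,'s2',(180,60,360,200),4)
c=shot('scene'); save(c,'sc2',(150,60,330,200),4)
```

```text
t 5.42 at [ 0.5943 -0.0182  0.2632] yaw -21.52 tilt [0. 0.] F [ 0.3  0.  -2. ] op 0.292 gf 59.8
shift mm [  0.5   0.7 113.2] turn 0.28
```

View pics/s2.png

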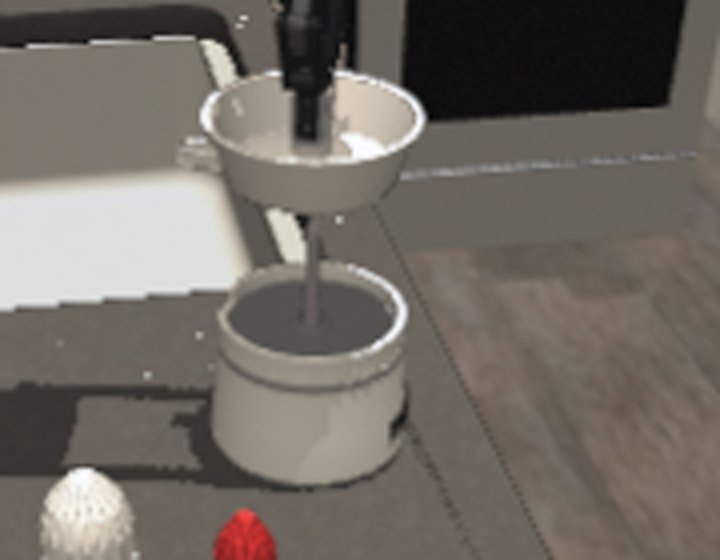

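The bowl hangs over the spindle at crop (310,270), spout left at (195,153). Lowering it slowly.

>>> {"op": "servo_tool", "data": {"series": "1 0 0.001 0.025 0 0 0;1 0 0.001 0.05 0 0 0;1 0 0.001 0.065 0 0 0;1 0 0.001 0.08 0 0 0;1 0 0.001 0.088 0 0 0;1 0 0.001 0.094 0 0 0;1 0 0.001 0.1 0 0 0;1 0 0.001 0.104 0 0 0;1 0 0.001 0.107 0 0 0;1 0 0.001 0.11 0 0 0;1 0 0.001 0.112 0 0 0"}}

```text
time_s: 6.43
eef_pos: [0.5947, -0.0197, 0.1513]
eef_rot: [-0.0, 0.982, -0.188, 0.0]
wrist_force: [-0.0, 0.6, -2.1]
opening: 0.289
grasp_force: 59.8
```

>>> {"op": "servo_tool", "data": {"series": "1 0 0 0.001 0 0 0;1 0 0 0.002 0 0 0;1 0 0 0.003 0 0 0;1 0 0 0.003 0 0 0"}}

```text
time_s: 6.77
eef_pos: [0.5947, -0.0196, 0.1497]
eef_rot: [0.0, 0.982, -0.187, 0.0]
wrist_force: [-5.0, 1.1, 7.2]
opening: 0.29
grasp_force: 60.8
```

>>> {"op": "servo_tool", "data": {"series": "-0.2 0 0 0 0 0 0;-0.2 0 0 0 0 0 0;-0.2 0 0 0 0 0 0;-0.2 0 0 0 0 0 0;-0.2 0 0 -0.03 0 0 0;-0.2 0 0 -0.07 0 0 0;-0.2 0 0 -0.11 0 0 0;-0.6 0 0 -0.15 0 0 0;-0.6 0 0 -0.19 0 0 0;-0.6 0 0 -0.2 0 0 0;-0.6 0 0 -0.2 0 0 0"}}

```text
time_s: 7.68
eef_pos: [0.5963, -0.0201, 0.3534]
eef_rot: [0.0, 0.982, -0.188, 0.005]
wrist_force: [0.5, -0.4, 0.4]
opening: 0.803
grasp_force: 0.0
```

Run:
```python
from h import *
go(.4472,-.3028,.16)
c=shot('wrist'); save(c,'w3',k=1.2); P=points(c); np.savez('w3.npz',P=P)
q=P.reshape(-1,3); q=q[np.isfinite(q[:,0])]; rr=np.hypot(q[:,0]-.5945,q[:,1]+.019)
rim=q[(rr>.06)&(rr<.078)&(q[:,2]>.130)&(q[:,2]<.15)]; A=np.c_[rim[:,:2]-[.5945,-.019],np.ones(len(rim))]
print('rim plane',np.linalg.lstsq(A,rim[:,2],rcond=None)[0],circ(rim[:,:2]),len(rim))
n=q[(rr<.02)&(q[:,2]>.15)&(q[:,2]<.164)];print('neck',n.mean(0),circ(n[:,:2]),len(n))
s=q[(rr>.076)&(rr<.095)&(q[:,2]>.095)&(q[:,2]<.118)]; a=s[:,:2].mean(0)-[.5945,-.019]; print('spout',np.degrees(np.arctan2(a[1],a[0]))%360,len(s))
```

```text
t 7.68 at [ 0.5963 -0.0201  0.3534] yaw -21.62 tilt [ 0.0089 -0.0021] F [ 0.5 -0.4  0.4] op 0.803 gf 0.0
shift mm [-34.5 317.8 193.4] turn None
rim plane [ 0.00607487 -0.00344717  0.13700576] (np.float64(0.5950614660680111), np.float64(-0.02000470028734902), np.float64(0.06761983787275631)) 2584
neck [ 0.59575629 -0.02014946  0.15584266] (np.float64(0.5948675350738519), np.float64(-0.01998597028207777), np.float64(0.01086608984845898)) 249
spout 157.56271080603224 9
```

View pics/w3.png

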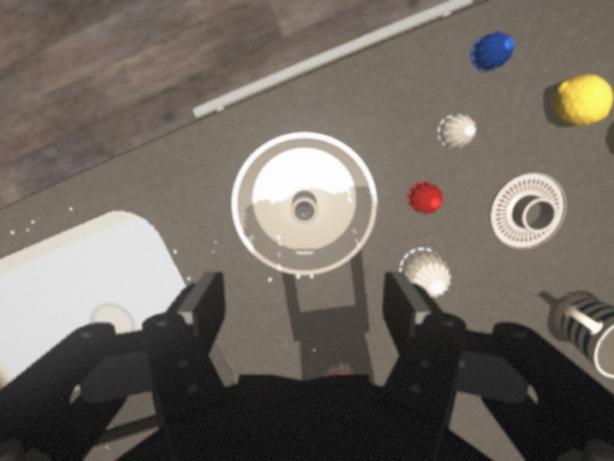

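The bowl is seated at (303,208): rim level at z ≈ 0.138, spout at 157.6° in the gap. Next the strainer, hub at (540,212).

>>> {"op": "servo_tool", "data": {"series": "-0.6 -0.034 0.318 0.193 0 0 0;-0.6 -0.034 0.318 0.193 0 0 0;-0.6 -0.034 0.318 0.193 0 0 0;-0.6 -0.034 0.318 0.193 0 0 0;-0.6 -0.034 0.318 0.193 0 0 0;-0.6 -0.034 0.318 0.193 0 0 0;-0.6 -0.034 0.318 0.193 0 0 0;-0.6 -0.034 0.318 0.193 0 0 0;-0.6 -0.034 0.318 0.193 0 0 0;-0.6 -0.034 0.318 0.193 0 0 0;-0.6 -0.034 0.318 0.193 0 0 0;-0.6 -0.034 0.318 0.193 0 0 0"}}

```text
time_s: 8.73
eef_pos: [0.4449, -0.3019, 0.1537]
eef_rot: [-0.001, 0.982, -0.188, -0.001]
wrist_force: [0.5, -0.5, 0.8]
opening: 0.804
grasp_force: 0.0
```

Run:
```python
from h import *
go(.4472,-.3028,.031)
```

```text
t 8.73 at [ 0.4449 -0.3019  0.1537] yaw -21.67 tilt [-0.0019  0.0026] F [ 0.5 -0.5  0.8] op 0.804 gf 0.0
shift mm [  2.4   0.  122.7] turn None
```

>>> {"op": "servo_tool", "data": {"series": "-0.6 0.001 0 0.03 0 0 0;-0.6 0.001 0 0.06 0 0 0;-0.6 0.001 0 0.09 0 0 0;-0.6 0.001 0 0.105 0 0 0;-0.6 0.001 0 0.115 0 0 0;-0.6 0.001 0 0.115 0 0 0;-0.6 0.001 0 0.115 0 0 0"}}

```text
time_s: 9.32
eef_pos: [0.4474, -0.3026, 0.0406]
eef_rot: [0.0, 0.982, -0.187, 0.0]
wrist_force: [-0.1, 0.1, 1.5]
opening: 0.803
grasp_force: 0.0
```

Run:
```python
from h import *
go(.4472,-.3028,.031)
```

```text
t 9.32 at [ 0.4474 -0.3026  0.0406] yaw -21.54 tilt [ 0.0003 -0.0002] F [-0.1  0.1  1.5] op 0.803 gf 0.0
shift mm [-0.1  0.2  9.6] turn None
```

>>> {"op": "servo_tool", "data": {"series": "-0.6 0 0 0.006 0 0 0;-0.6 0 0 0.0085 0 0 0;-0.6 0 0 0.0085 0 0 0;1 0 0 0.0085 0 0 0;1 0 0 0.0085 0 0 0;1 0 0 0.0085 0 0 0;1 0 0 0.0085 0 0 0;1 0 0 0.0085 0 0 0;1 0 0 0.0085 0 0 0;1 0 0 0.0085 0 0 0"}}

```text
time_s: 10.15
eef_pos: [0.4469, -0.3035, 0.0327]
eef_rot: [0.0, 0.982, -0.188, 0.0]
wrist_force: [-1.8, 1.8, 6.2]
opening: 0.548
grasp_force: 61.4
```

>>> {"op": "servo_tool", "data": {"series": "1 0 0 -0.02 0 0 0;1 0 0 -0.05 0 0 0;1 0 0 -0.09 0 0 0;1 0 0 -0.13 0 0 0;1 0 0 -0.17 0 0 0;1 0 0 -0.2 0 0 0;1 0 0 -0.22 0 0 0;1 0 0 -0.22 0 0 0;1 0 0 -0.22 0 0 0"}}

```text
time_s: 10.9
eef_pos: [0.4469, -0.3035, 0.2526]
eef_rot: [0.001, 0.982, -0.188, 0.001]
wrist_force: [0.5, 0.3, -1.7]
opening: 0.552
grasp_force: 62.4
```

Run:
```python
from h import *
go(.595,-.020,.252)
c=shot('wrist'); save(c,'w4',k=1.2); P=points(c)
q=P.reshape(-1,3); q=q[np.isfinite(q[:,0])]
t=np.array(ctrl.get_obs()['eef_pos']); d=q-t; rr=np.hypot(d[:,0],d[:,1])
m=(rr<.06)&(d[:,2]<-.015)&(d[:,2]>-.045); A=np.c_[d[m][:,:2],np.ones(m.sum())]; print('disc',np.linalg.lstsq(A,d[m][:,2],rcond=None)[0],m.sum(),cv2.minEnclosingCircle(d[m][:,:2].astype(np.float32)))
```

```text
t 10.9 at [ 0.4469 -0.3035  0.2526] yaw -21.63 tilt [ 0.0018 -0.002 ] F [ 0.5  0.3 -1.7] op 0.552 gf 62.4
shift mm [  33.2 -318.2    0.6] turn None
disc [-0.01304649  0.00250711 -0.02776037] 14536 ((0.0006387176108546555, -0.0014331800630316138), 0.054459549486637115)
```

View pics/w4.png

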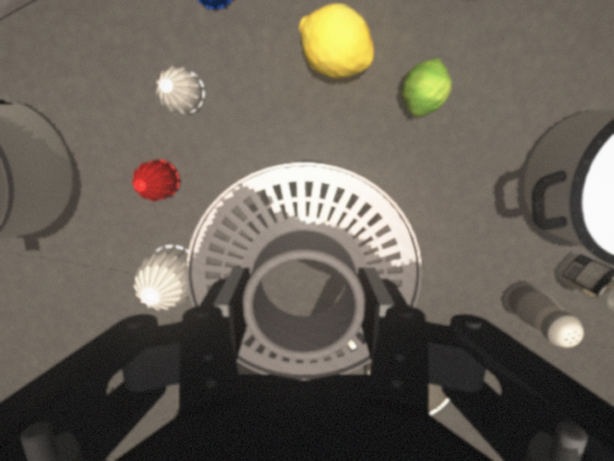

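The strainer is held level by its hub at (303,300). Moving it over the bowl.

>>> {"op": "servo_tool", "data": {"series": "1 0.033 -0.318 0 0 0 0;1 0.033 -0.318 0 0 0 0;1 0.033 -0.318 0 0 0 0;1 0.033 -0.318 0 0 0 0;1 0.033 -0.318 0 0 0 0;1 0.033 -0.318 0 0 0 0;1 0.033 -0.318 0 0 0 0;1 0.033 -0.318 0 0 0 0;1 0.033 -0.318 0 0 0 0;1 0.033 -0.318 0 0 0 0;1 0.033 -0.318 0 0 0 0;1 0.033 -0.318 0 0 0 0"}}

```text
time_s: 11.95
eef_pos: [0.5935, -0.0206, 0.2502]
eef_rot: [0.0, 0.982, -0.188, -0.001]
wrist_force: [-0.6, 0.5, -1.3]
opening: 0.551
grasp_force: 62.6
```

Run:
```python
from h import *
go(.595,-.020,.1457)
```

```text
t 11.95 at [ 0.5935 -0.0206  0.2502] yaw -21.69 tilt [-0.0026  0.0002] F [-0.6  0.5 -1.3] op 0.551 gf 62.6
shift mm [  1.2  -1.1 104.5] turn None
```

>>> {"op": "servo_tool", "data": {"series": "1 0.001 -0.001 0.02 0 0 0;1 0.001 -0.001 0.04 0 0 0;1 0.001 -0.001 0.055 0 0 0;1 0.001 -0.001 0.068 0 0 0;1 0.001 -0.001 0.078 0 0 0;1 0.001 -0.001 0.086 0 0 0;1 0.001 -0.001 0.092 0 0 0;1 0.001 -0.001 0.097 0 0 0;1 0.001 -0.001 0.101 0 0 0;1 0.001 -0.001 0.103 0 0 0;1 0.001 -0.001 0.103 0 0 0"}}

```text
time_s: 12.87
eef_pos: [0.5957, -0.0191, 0.1485]
eef_rot: [0.0, 0.982, -0.187, -0.0]
wrist_force: [-0.2, 0.0, -1.4]
opening: 0.552
grasp_force: 62.6
```

>>> {"op": "servo_tool", "data": {"series": "1 0 0 0.001 0 0 0;1 0 0 0.002 0 0 0;1 0 0 0.003 0 0 0;1 0 0 0.003 0 0 0"}}

```text
time_s: 13.2
eef_pos: [0.5959, -0.0191, 0.1458]
eef_rot: [0.0, 0.982, -0.188, 0.0]
wrist_force: [-0.7, -0.3, -1.0]
opening: 0.551
grasp_force: 62.6
```

>>> {"op": "servo_tool", "data": {"series": "1 0 0 0.001 0 0 0;1 0 0 0.0015 0 0 0;1 0 0 0.0015 0 0 0"}}

```text
time_s: 13.45
eef_pos: [0.5959, -0.0191, 0.1457]
eef_rot: [0.0, 0.982, -0.187, 0.0]
wrist_force: [-4.0, 1.8, 7.6]
opening: 0.552
grasp_force: 63.6
```

>>> {"op": "servo_tool", "data": {"series": "-0.4 0 0 0 0 0 0;-0.4 0 0 0 0 0 0;-0.4 0 0 0 0 0 0;-0.4 0 0 0 0 0 0;-0.4 0 0 -0.03 0 0 0;-0.4 0 0 -0.07 0 0 0;-0.4 0 0 -0.11 0 0 0;-0.4 0 0 -0.15 0 0 0;-0.4 0 0 -0.18 0 0 0;-0.4 0 0 -0.18 0 0 0;-0.4 0 0 -0.18 0 0 0"}}

```text
time_s: 14.37
eef_pos: [0.5968, -0.0194, 0.3268]
eef_rot: [0.0, 0.982, -0.188, 0.003]
wrist_force: [-0.0, 0.2, -0.8]
opening: 0.699
grasp_force: 0.0
```

Run:
```python
from h import *
go(.5919,-.2317,.14)
c=shot('wrist'); save(c,'w5',k=1.2); P=points(c)
q=P.reshape(-1,3); q=q[np.isfinite(q[:,0])]; rr=np.hypot(q[:,0]-.595,q[:,1]+.02)
for n,m in (('hub',(rr<.032)&(q[:,2]>.135)&(q[:,2]<.15)),('disc',(rr>.03)&(rr<.05)&(q[:,2]>.105)&(q[:,2]<.125)),('rim',(rr>.06)&(rr<.078)&(q[:,2]>.13)),('spindle',(rr<.02)&(q[:,2]>.165))):
    r=q[m]; A=np.c_[r[:,:2]-[.595,-.02],np.ones(len(r))]; print(n,np.round(np.linalg.lstsq(A,r[:,2],rcond=None)[0],4),np.round(circ(r[:,:2]),4),len(r))
```

```text
t 14.37 at [ 0.5968 -0.0194  0.3268] yaw -21.62 tilt [ 0.0051 -0.0012] F [-0.   0.2 -0.8] op 0.699 gf 0.0
shift mm [ 73.7 199.2 186.8] turn None
hub [ 0.0074 -0.0069  0.1422] [ 0.5965 -0.0195  0.0204] 657
disc [-0.0046 -0.0039  0.1131] [ 0.5948 -0.0198  0.0414] 3566
rim [ 0.6925 -0.0787  0.2535] [ 0.5943 -0.0198  0.0652] 6145
spindle [15.1222 -5.9822  0.1857] [ 0.6028 -0.0224  0.0083] 6727
```

View pics/w5.png

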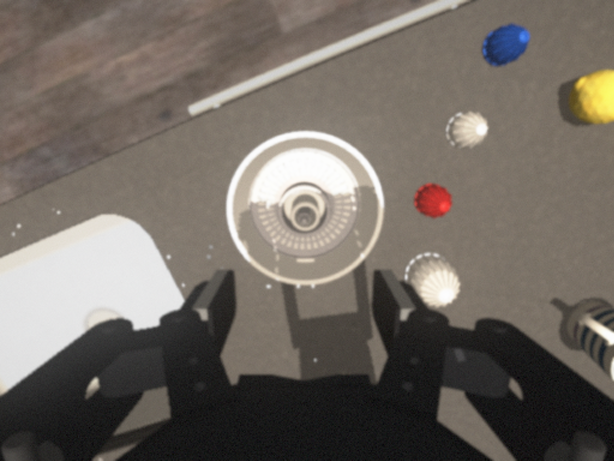

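The strainer is seated level at (303,208), disc at z ≈ 0.113. Next the white small cone at (468,128); red (433,200) and blue (505,45) stay.

>>> {"op": "servo_tool", "data": {"series": "-0.4 0.073 0.199 0.18 0 0 0;-0.4 0.073 0.199 0.18 0 0 0;-0.4 0.073 0.199 0.18 0 0 0;-0.4 0.073 0.199 0.18 0 0 0;-0.4 0.073 0.199 0.18 0 0 0;-0.4 0.073 0.199 0.18 0 0 0;-0.4 0.073 0.199 0.18 0 0 0;-0.4 0.073 0.199 0.18 0 0 0;-0.4 0.073 0.199 0.18 0 0 0;-0.4 0.073 0.199 0.18 0 0 0;-0.4 0.073 0.199 0.18 0 0 0;-0.4 0.073 0.199 0.18 0 0 0"}}

```text
time_s: 15.42
eef_pos: [0.591, -0.23, 0.1452]
eef_rot: [0.0, 0.982, -0.187, 0.001]
wrist_force: [0.3, 0.7, 0.4]
opening: 0.702
grasp_force: 0.0
```

Run:
```python
from h import *
go(.5919,-.2317,.03)
c=shot('wrist'); save(c,'w6',k=1.2); P=points(c)
q=P.reshape(-1,3); q=q[np.isfinite(q[:,0])]; rr=np.hypot(q[:,0]-.592,q[:,1]+.2317)
s=q[(rr<.03)&(q[:,2]>.006)&(q[:,2]<.052)]; print(cv2.minEnclosingCircle(s[:,:2].astype(np.float32)), s[s[:,2].argsort()[-30:]].mean(0))
```

```text
t 15.42 at [ 0.591  -0.23    0.1452] yaw -21.53 tilt [ 0.0014 -0.0007] F [0.3 0.7 0.4] op 0.702 gf 0.0
shift mm [  1.5   1.2 115.2] turn None
((0.5928679704666138, -0.2318839579820633), 0.0209033340215683) [ 0.59258929 -0.23203099  0.05123925]
```

View pics/w6.png

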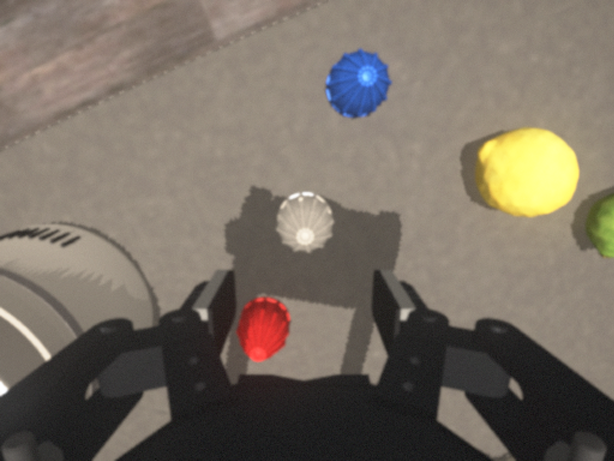

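The white cone is centred ahead at (305,222). The red one at (265,328) is about 87 mm off the finger line, so it's clear.

>>> {"op": "servo_tool", "data": {"series": "-0.4 0.002 0.001 0.03 0 0 0;-0.4 0.002 0.001 0.06 0 0 0;-0.4 0.002 0.001 0.085 0 0 0;-0.4 0.002 0.001 0.1 0 0 0;-0.4 0.002 0.001 0.11 0 0 0;-0.4 0.002 0.001 0.116 0 0 0;-0.4 0.002 0.001 0.118 0 0 0;-0.4 0.002 0.001 0.118 0 0 0;-0.4 0.002 0.001 0.118 0 0 0"}}

```text
time_s: 16.22
eef_pos: [0.5928, -0.2332, 0.0276]
eef_rot: [0.0, 0.982, -0.187, 0.001]
wrist_force: [-0.7, -0.7, -0.2]
opening: 0.698
grasp_force: 0.0
```

Run:
```python
from h import *
go(.5925,-.232,.024)
```

```text
t 16.22 at [ 0.5928 -0.2332  0.0276] yaw -21.61 tilt [ 0.002  -0.0012] F [-0.7 -0.7 -0.2] op 0.698 gf 0.0
shift mm [-0.7 -1.   3.6] turn None
```

>>> {"op": "servo_tool", "data": {"series": "-0.4 0 -0.001 0.003 0 0 0;-0.4 0 -0.001 0.003 0 0 0;1 0 -0.001 0.003 0 0 0;1 0 -0.001 0.003 0 0 0;1 0 -0.001 0.003 0 0 0;1 0 -0.001 0.003 0 0 0;1 0 -0.001 0.003 0 0 0;1 0 -0.001 0.003 0 0 0;1 0 -0.001 0.003 0 0 0;1 0 -0.001 0.003 0 0 0"}}

```text
time_s: 17.05
eef_pos: [0.5927, -0.2321, 0.0239]
eef_rot: [0.0, 0.982, -0.188, 0.001]
wrist_force: [-0.4, 1.5, 5.8]
opening: 0.476
grasp_force: 61.0
```

>>> {"op": "servo_tool", "data": {"series": "1 0 0 -0.02 0 0 0;1 0 0 -0.05 0 0 0;1 0 0 -0.09 0 0 0;1 0 0 -0.13 0 0 0;1 0 0 -0.17 0 0 0;1 0 0 -0.2 0 0 0;1 0 0 -0.21 0 0 0;1 0 0 -0.21 0 0 0;1 0 0 -0.21 0 0 0"}}

```text
time_s: 17.8
eef_pos: [0.5918, -0.2315, 0.2322]
eef_rot: [-0.0, 0.982, -0.188, -0.0]
wrist_force: [-0.4, 0.2, -0.6]
opening: 0.472
grasp_force: 60.6
```

Run:
```python
from h import *
go(.595,-.0198,.235)
c=shot('wrist'); save(c,'w7',k=1.2)
c=shot('side'); P=points(c); q=P.reshape(-1,3); q=q[np.isfinite(q[:,0])]
t=ctrl.get_obs()['eef_pos']; d=q-t; m=(np.hypot(d[:,0],d[:,1])<.03)&(d[:,2]<-.005)&(d[:,2]>-.06); print('lowest',np.sort(d[m][:,2])[:8])
```

```text
t 17.8 at [ 0.5918 -0.2315  0.2322] yaw -21.62 tilt [-0.0007  0.0005] F [-0.4  0.2 -0.6] op 0.472 gf 60.6
shift mm [ -75.  -198.    -2.8] turn None
lowest [-0.0221403  -0.02194155 -0.02160205 -0.0213741  -0.02123665 -0.02114041
 -0.02087845 -0.02086168]
```

View pics/w7.png

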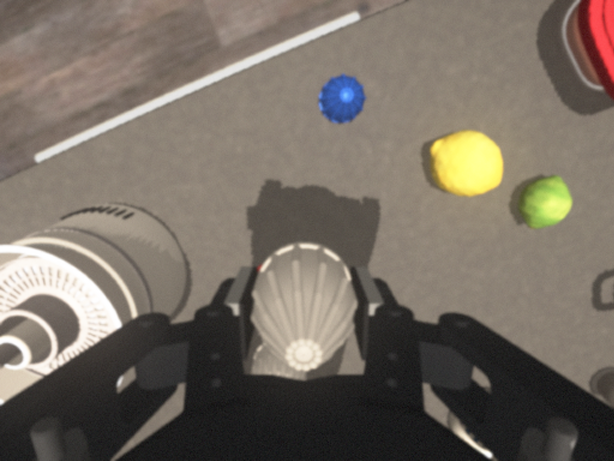

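The small cone is held upright at (303,310). Moving it over the spindle.

>>> {"op": "servo_tool", "data": {"series": "1 -0.075 -0.198 0 0 0 0;1 -0.075 -0.198 0 0 0 0;1 -0.075 -0.198 0 0 0 0;1 -0.075 -0.198 0 0 0 0;1 -0.075 -0.198 0 0 0 0;1 -0.075 -0.198 0 0 0 0;1 -0.075 -0.198 0 0 0 0;1 -0.075 -0.198 0 0 0 0;1 -0.075 -0.198 0 0 0 0;1 -0.075 -0.198 0 0 0 0"}}

```text
time_s: 18.73
eef_pos: [0.5952, -0.0216, 0.2323]
eef_rot: [0.0, 0.982, -0.189, -0.001]
wrist_force: [1.3, -0.3, -0.3]
opening: 0.475
grasp_force: 60.7
```

Run:
```python
from h import *
go(.595,-.0198,.181)
c=shot('side'); P=points(c); q=P.reshape(-1,3); q=q[np.isfinite(q[:,0])]; rr=np.hypot(q[:,0]-.595,q[:,1]+.0198)
s=q[(rr<.015)&(q[:,2]>.16)&(q[:,2]<.176)]; print('spindle front',np.round(s.mean(0),4),len(s))
s=q[(rr<.035)&(q[:,2]>.212)&(q[:,2]<.225)]; print(np.round([s[:,0].min(),s[:,0].max(),s[:,1].min()],4),len(s))
save(c,'s7',(200,50,330,160),5)
```

```text
t 18.73 at [ 0.5952 -0.0216  0.2323] yaw -21.74 tilt [-0.0013  0.0001] F [ 1.3 -0.3 -0.3] op 0.475 gf 60.7
shift mm [-0.8 -1.6 51.3] turn None
spindle front [ 0.594  -0.0214  0.1678] 20
[ 0.5732  0.6119 -0.0532] 53
```

View pics/s7.png

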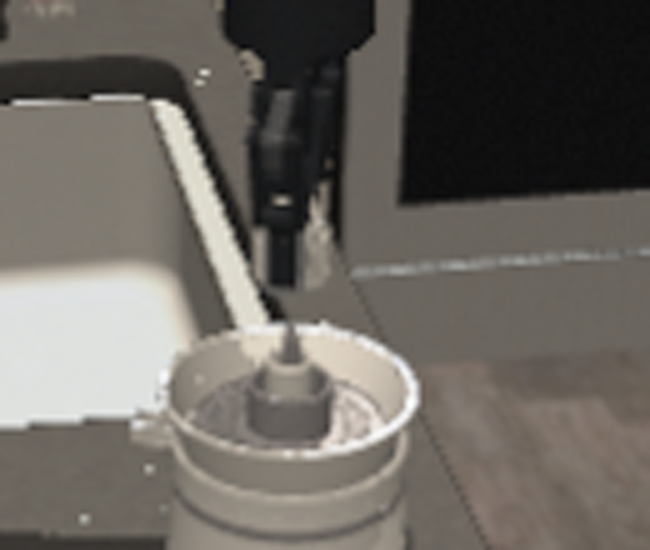

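>>> {"op": "servo_tool", "data": {"series": "1 -0.001 -0.0015 0.01 0 0 0;1 -0.001 -0.0015 0.018 0 0 0;1 -0.001 -0.0015 0.023 0 0 0;1 -0.001 -0.0015 0.023 0 0 0;1 -0.001 -0.0015 0.023 0 0 0"}}

```text
time_s: 19.2
eef_pos: [0.5945, -0.0183, 0.2093]
eef_rot: [-0.0, 0.982, -0.188, -0.001]
wrist_force: [-0.6, 0.6, -0.4]
opening: 0.476
grasp_force: 60.7
```

Run:
```python
from h import *
go(.5947,-.0192,.181)
```

```text
t 19.2 at [ 0.5945 -0.0183  0.2093] yaw -21.63 tilt [-0.0015  0.0004] F [-0.6  0.6 -0.4] op 0.476 gf 60.7
shift mm [ 0.5  0.7 28.3] turn None
```

>>> {"op": "servo_tool", "data": {"series": "1 0.0005 0.0008 0.004 0 0 0;1 0.0005 0.0008 0.008 0 0 0;1 0.0005 0.0008 0.011 0 0 0;1 0.0005 0.0008 0.014 0 0 0;1 0.0005 0.0008 0.017 0 0 0;1 0.0005 0.0008 0.02 0 0 0;1 0.0005 0.0008 0.022 0 0 0;1 0.0005 0.0008 0.024 0 0 0;1 0.0005 0.0008 0.026 0 0 0;1 0.0005 0.0008 0.026 0 0 0"}}

```text
time_s: 20.03
eef_pos: [0.595, -0.0192, 0.1837]
eef_rot: [-0.0, 0.982, -0.188, -0.0]
wrist_force: [0.4, 0.1, -1.1]
opening: 0.474
grasp_force: 60.7
```

>>> {"op": "servo_tool", "data": {"series": "1 0 0 0.001 0 0 0;1 0 0 0.002 0 0 0;1 0 0 0.003 0 0 0;1 0 0 0.003 0 0 0"}}

```text
time_s: 20.37
eef_pos: [0.5951, -0.0192, 0.181]
eef_rot: [0.0, 0.982, -0.188, -0.0]
wrist_force: [-0.3, -0.2, -1.0]
opening: 0.473
grasp_force: 60.7
```

>>> {"op": "servo_tool", "data": {"series": "1 0 0 0.0005 0 0 0;1 0 0 0.001 0 0 0;1 0 0 0.001 0 0 0;1 0 0 0.001 0 0 0"}}

```text
time_s: 20.7
eef_pos: [0.5952, -0.0192, 0.1809]
eef_rot: [0.0, 0.982, -0.187, 0.0]
wrist_force: [-3.4, 1.2, 5.4]
opening: 0.474
grasp_force: 61.3
```

>>> {"op": "servo_tool", "data": {"series": "-0.4 0 0 0 0 0 0;-0.4 0 0 0 0 0 0;-0.4 0 0 0 0 0 0;-0.4 0 0 0 0 0 0;-0.4 0 0 -0.03 0 0 0;-0.4 0 0 -0.07 0 0 0;-0.4 0 0 -0.11 0 0 0;-0.8 0 0 -0.15 0 0 0;-1 0 0 -0.16 0 0 0;-1 0 0 -0.16 0 0 0;-1 0 0 -0.16 0 0 0"}}

```text
time_s: 21.62
eef_pos: [0.5953, -0.0192, 0.3404]
eef_rot: [0.0, 0.982, -0.188, 0.001]
wrist_force: [-0.4, 0.1, 0.0]
opening: 1.0
grasp_force: 0.0
```

Run:
```python
from h import *
go(.4235,-.1346,.17)
c=shot('wrist'); save(c,'w8',k=1.2); P=points(c)
q=P.reshape(-1,3); q=q[np.isfinite(q[:,0])]; rr=np.hypot(q[:,0]-.595,q[:,1]+.0195)
s=q[(rr<.03)&(q[:,2]>.165)&(q[:,2]<.215)]; print('small',cv2.minEnclosingCircle(s[:,:2].astype(np.float32)), s[s[:,2].argsort()[-30:]].mean(0))
rr=np.hypot(q[:,0]-.423,q[:,1]+.1346); s=q[(rr<.04)&(q[:,2]>.008)&(q[:,2]<.08)]; print('large',cv2.minEnclosingCircle(s[:,:2].astype(np.float32)), s[s[:,2].argsort()[-30:]].mean(0))
```

```text
t 21.62 at [ 0.5953 -0.0192  0.3404] yaw -21.62 tilt [ 0.0012 -0.0003] F [-0.4  0.1  0. ] op 1.0 gf 0.0
shift mm [-117.2  170.5  170.4] turn None
small ((0.5957232117652893, -0.019674357026815414), 0.020978163927793503) [ 0.59569111 -0.01983659  0.20815641]
large ((0.42442503571510315, -0.1346840262413025), 0.030384594574570656) [ 0.42545213 -0.13752772  0.06995526]
```

View pics/w8.png

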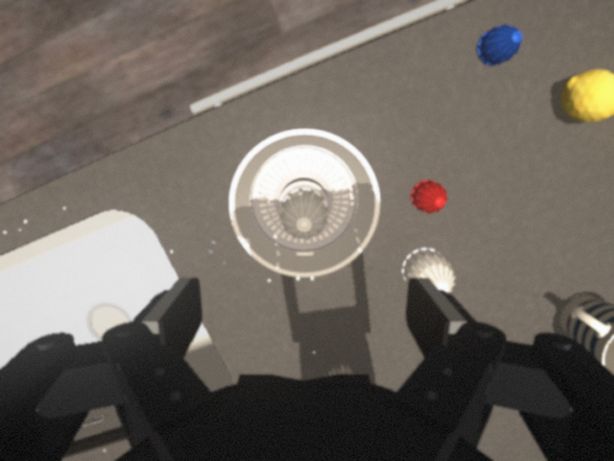

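The small cone is down on the axis at (303,215), tip at z ≈ 0.208. Next the large cone at (430,275).

>>> {"op": "servo_tool", "data": {"series": "-1 -0.117 0.17 0.1 0 0 0;-1 -0.117 0.17 0.1 0 0 0;-1 -0.117 0.17 0.1 0 0 0;-1 -0.117 0.17 0.1 0 0 0;-1 -0.117 0.17 0.15 0 0 0;-1 -0.117 0.17 0.18 0 0 0;-1 -0.117 0.17 0.2 0 0 0;-1 -0.117 0.17 0.2 0 0 0;-1 -0.117 0.17 0.2 0 0 0;-1 -0.117 0.17 0.2 0 0 0;-1 -0.117 0.17 0.2 0 0 0"}}

```text
time_s: 22.58
eef_pos: [0.4244, -0.1342, 0.1407]
eef_rot: [0.0, 0.982, -0.187, 0.0]
wrist_force: [0.7, 0.4, -0.1]
opening: 1.002
grasp_force: 0.0
```

Run:
```python
from h import *
go(.424,-.1348,.029)
c=shot('wrist'); P=points(c)
q=P.reshape(-1,3); q=q[np.isfinite(q[:,0])]
rr=np.hypot(q[:,0]-.423,q[:,1]+.1346); s=q[(rr<.045)&(q[:,2]>.006)&(q[:,2]<.08)]; print('large',cv2.minEnclosingCircle(s[:,:2].astype(np.float32)), s[s[:,2].argsort()[-30:]].mean(0))
```

```text
t 22.58 at [ 0.4244 -0.1342  0.1407] yaw -21.61 tilt [ 0.0006 -0.0002] F [ 0.7  0.4 -0.1] op 1.002 gf 0.0
shift mm [ -0.2   0.7 111.7] turn None
large ((0.4231744110584259, -0.13472969830036163), 0.03094060905277729) [ 0.42292026 -0.13455939  0.07092613]
```

>>> {"op": "servo_tool", "data": {"series": "-1 -0.001 0 0.03 0 0 0;-1 -0.001 0 0.06 0 0 0;-1 -0.001 0 0.08 0 0 0;-1 -0.001 0 0.095 0 0 0;-1 -0.001 0 0.105 0 0 0;-1 -0.001 0 0.111 0 0 0;-1 -0.001 0 0.111 0 0 0;-1 -0.001 0 0.111 0 0 0"}}

```text
time_s: 23.3
eef_pos: [0.4237, -0.1341, 0.0299]
eef_rot: [0.0, 0.982, -0.187, 0.001]
wrist_force: [-0.4, 0.3, 0.2]
opening: 0.999
grasp_force: 0.0
```

>>> {"op": "servo_tool", "data": {"series": "1 0 0 0 0 0 0;1 0 0 0 0 0 0;1 0 0 0 0 0 0;1 0 0 0 0 0 0;1 0 0 0 0 0 0;1 0 0 0 0 0 0;1 0 0 0 0 0 0"}}

```text
time_s: 23.88
eef_pos: [0.4237, -0.1343, 0.0308]
eef_rot: [0.0, 0.982, -0.188, 0.001]
wrist_force: [-3.6, 1.5, 12.7]
opening: 0.718
grasp_force: 62.7
```

>>> {"op": "servo_tool", "data": {"series": "1 0 0 -0.02 0 0 0;1 0 0 -0.05 0 0 0;1 0 0 -0.09 0 0 0;1 0 0 -0.13 0 0 0;1 0 0 -0.17 0 0 0;1 0 0 -0.2 0 0 0;1 0 0 -0.23 0 0 0;1 0 0 -0.24 0 0 0;1 0 0 -0.24 0 0 0;1 0 0 -0.24 0 0 0"}}

```text
time_s: 24.72
eef_pos: [0.4226, -0.1337, 0.2687]
eef_rot: [0.0, 0.982, -0.188, 0.0]
wrist_force: [-0.1, -0.1, -1.6]
opening: 0.721
grasp_force: 65.9
```

Run:
```python
from h import *
go(.5955,-.0195,.27)
c=shot('side'); save(c,'s8',(150,50,330,200),4)
c=shot('wrist'); save(c,'w9',k=1.2)
```

```text
t 24.72 at [ 0.4226 -0.1337  0.2687] yaw -21.62 tilt [ 0.0004 -0.0002] F [-0.1 -0.1 -1.6] op 0.721 gf 65.9
shift mm [ 118.6 -169.8   -1.3] turn None
```

View pics/w9.png

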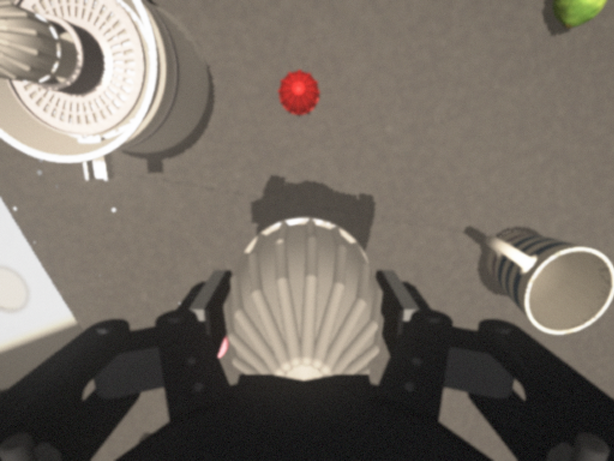

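The large cone is held upright at (303,300). Moving it over the small cone.

>>> {"op": "servo_tool", "data": {"series": "1 0.118 -0.17 0 0 0 0;1 0.118 -0.17 0 0 0 0;1 0.118 -0.17 0 0 0 0;1 0.118 -0.17 0 0 0 0;1 0.118 -0.17 0 0 0 0;1 0.118 -0.17 0 0 0 0;1 0.118 -0.17 0 0 0 0;1 0.118 -0.17 0 0 0 0;1 0.118 -0.17 0 0 0 0;1 0.118 -0.17 0 0 0 0;1 0.118 -0.17 0 0 0 0"}}

```text
time_s: 25.73
eef_pos: [0.5945, -0.0201, 0.2695]
eef_rot: [0.0, 0.982, -0.188, 0.0]
wrist_force: [0.1, 0.3, -0.5]
opening: 0.721
grasp_force: 65.9
```

Run:
```python
from h import *
go(.5953,-.0194,.1925)
```

```text
t 25.73 at [ 0.5945 -0.0201  0.2695] yaw -21.7 tilt [ 0.0004 -0.0002] F [ 0.1  0.3 -0.5] op 0.721 gf 65.9
shift mm [ 0.5 -0.9 77. ] turn None
```

>>> {"op": "servo_tool", "data": {"series": "1 0.0005 -0.0005 0.012 0 0 0;1 0.0005 -0.0005 0.022 0 0 0;1 0.0005 -0.0005 0.03 0 0 0;1 0.0005 -0.0005 0.037 0 0 0;1 0.0005 -0.0005 0.044 0 0 0;1 0.0005 -0.0005 0.05 0 0 0;1 0.0005 -0.0005 0.056 0 0 0;1 0.0005 -0.0005 0.062 0 0 0;1 0.0005 -0.0005 0.067 0 0 0;1 0.0005 -0.0005 0.071 0 0 0;1 0.0005 -0.0005 0.071 0 0 0"}}

```text
time_s: 26.65
eef_pos: [0.5953, -0.0188, 0.1971]
eef_rot: [-0.0, 0.982, -0.188, -0.001]
wrist_force: [0.7, 0.2, -0.5]
opening: 0.723
grasp_force: 65.9
```

>>> {"op": "servo_tool", "data": {"series": "1 0 0 0.002 0 0 0;1 0 0 0.004 0 0 0;1 0 0 0.005 0 0 0;1 0 0 0.005 0 0 0"}}

```text
time_s: 26.98
eef_pos: [0.5958, -0.0189, 0.193]
eef_rot: [0.0, 0.982, -0.188, -0.0]
wrist_force: [-0.3, 0.0, -0.3]
opening: 0.721
grasp_force: 65.9
```

>>> {"op": "servo_tool", "data": {"series": "1 0 0 0.001 0 0 0;1 0 0 0.002 0 0 0;1 0 0 0.003 0 0 0;1 0 0 0.003 0 0 0"}}

```text
time_s: 27.32
eef_pos: [0.596, -0.0192, 0.1906]
eef_rot: [0.0, 0.982, -0.188, 0.0]
wrist_force: [-0.7, -1.1, 0.8]
opening: 0.721
grasp_force: 66.2
```

>>> {"op": "servo_tool", "data": {"series": "1 0 0 0.001 0 0 0;1 0 0 0.0015 0 0 0;1 0 0 0.0015 0 0 0"}}

```text
time_s: 27.57
eef_pos: [0.5962, -0.0193, 0.1902]
eef_rot: [0.0, 0.982, -0.188, 0.001]
wrist_force: [-3.0, -0.7, 8.4]
opening: 0.723
grasp_force: 66.9
```

Contact with the large cone's origin at about 0.16, where it belongs. Releasing, rising and checking.

>>> {"op": "servo_tool", "data": {"series": "-0.7 0 0 0 0 0 0;-0.9 0 0 0 0 0 0;-1 0 0 0 0 0 0;-1 0 0 0 0 0 0;-1 0 0 0 0 0 0;-1 0 0 -0.03 0 0 0;-1 0 0 -0.07 0 0 0;-1 0 0 -0.11 0 0 0;-1 0 0 -0.15 0 0 0;-1 0 0 -0.16 0 0 0;-1 0 0 -0.16 0 0 0;-1 0 0 -0.16 0 0 0"}}

```text
time_s: 28.57
eef_pos: [0.5959, -0.0189, 0.3488]
eef_rot: [0.0, 0.982, -0.188, 0.001]
wrist_force: [0.1, -0.4, -0.4]
opening: 1.002
grasp_force: 0.0
```

Run:
```python
from h import *
go(.5953,-.0194,.1925)
c=shot('wrist'); P=points(c)
q=P.reshape(-1,3); q=q[np.isfinite(q[:,0])]; rr=np.hypot(q[:,0]-.595,q[:,1]+.0195)
s=q[(rr<.04)&(q[:,2]>.165)&(q[:,2]<.26)]; print('large',cv2.minEnclosingCircle(s[:,:2].astype(np.float32)), s[s[:,2].argsort()[-30:]].mean(0))
s=q[(rr>.062)&(rr<.078)&(q[:,2]>.125)&(q[:,2]<.15)]; A=np.c_[s[:,:2]-[.595,-.02],np.ones(len(s))]; print('rim',np.round(np.linalg.lstsq(A,s[:,2],rcond=None)[0],4))
d=shot('side'); save(d,'s9',(150,60,330,210),4)
```

```text
t 28.57 at [ 0.5959 -0.0189  0.3488] yaw -21.62 tilt [ 0.0011 -0.0002] F [ 0.1 -0.4 -0.4] op 1.002 gf 0.0
shift mm [ -0.4   0.7 156.3] turn None
large ((0.5959532260894775, -0.019725801423192024), 0.030731184408068657) [ 0.59523237 -0.02055381  0.23037466]
rim [ 0.0097 -0.0042  0.1351]
```

View pics/s9.png

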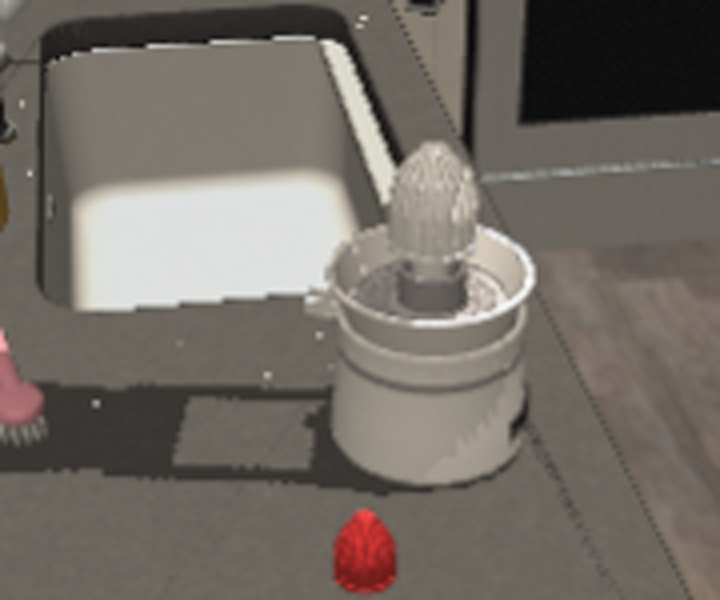

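All four parts are stacked and level: the large cone upright at (433,200), its tip at z ≈ 0.230, and the spout at (318,303).

```bash
python3 -c "
from bench import ctrl
print(ctrl.hand_in())"
```

```text
the job is handed in; nothing more can be done
None
```

The juicer is assembled on its base in the order asked (bowl, strainer, small cone, large cone), with every part measured down and level before I handed it in at about 29 s; the lemon and lime were not touched.

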